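Ratchet check of the long-jawed locking clamp

TASK

Check the ratchet of the locking clamp with the long slim jaws: squeeze its two handles together until the ratchet catches, and let go of it so that it is seen to hold shut by itself for a moment. Then press its solid thumb pad straight down to free the ratchet, and leave the handles sprung fully open. Leave the other clamp, the one with the short stubby jaws, alone.

Things in the scene. Friction and masses are not known exactly. Their poses are not given: they have to be found in the camera images.
- long_stand: Stand of the clamp to check: grey plate 100x70x10 mm fixed to the worktop, post 26x32 mm; on it a steel locking clamp lies flat, mid-plane 55 mm up. Origin: plate's underside, under the pivot. x along the long slim jaws (70 mm), z up; handles run to -x, 115 mm, with free air below their ends; thumb pad at +y, finger ring at -y. The clamp swings softly 0.2 rad each way, centring a squeeze.
- long_clamp (a joint): Opening angle of the long clamp's handles, rad: 0 shut at the stop, 0.16 fully open. A spring opens them (3 N at the pad when open, 6 N when shut). The ratchet catches at about 0.115 (first click) and 0.06 (second); either will do. Once caught it stays shut when let go.
- long_pad (a point): Centre of the thumb pad: solid smooth steel disc, 20 mm across, 6 mm thick, ridged on top, 105 mm from the pivot, 55 mm above the worktop. Pressed down it yields up to 9 mm (2 N, at the bottom 4 N) and springs back; from 5 mm down the ratchet is free. Pad to ring centres: 47 mm open, 36 or 42 caught, 30 shut. Over both outer edges: 67 mm open, 50 shut.
- long_ring (a point): Centre of the open finger ring on the other handle: 20 mm outside, 105 mm from the pivot, 55 mm above the worktop; this handle does not flex up or down.
- short_stand: Stand of the other clamp, to be left alone: the same but for its jaws, which are short and stubby (28 mm past the pivot, 11 mm wide each). Origin and axes as for long_stand. It may be on either side of the long-jawed clamp.
- short_clamp (a joint): Opening angle of the short clamp's handles in rad; 0.16 fully open, as it stands.
Mind the look-alikes: they are no part of the job. Leave any blue look-alike of the long_stand alone.

How it is judged (in metres and radians):
On the way, in this order (a step that is already met when the one before it is completed fails the run):
1. the long clamp's ratchet has caught and holds the handles shut (angle under 0.135 rad) for 0.3 s with no finger touching the clamp (value of joint long_clamp below 0.135 rad and contact force between the fingers and long_stand below 0.1 N), for 0.3 s.
2. the thumb pad is pressed at least 3 mm down (z of long_pad in the frame of long_ring below -0.003 m), for 0.04 s.
At the end, for the whole second after the job is handed in: The long-jawed clamp's handles stand open again (angle over 0.145 rad, the stop being 0.16) with the thumb pad sprung back to within 2 mm of its level, and the clamp is let go (value of joint long_clamp above 0.145 rad and z of long_pad in the frame of long_ring above -0.002 m); the robot touches nothing.
It fails at once if the short-jawed clamp is squeezed (angle under 0.13 rad) or pushed with more than 3 N (value of joint short_clamp below 0.13 rad or contact force between the fingers and short_stand above 3 N).
It also fails if it takes over 38 s, if anything falls off the work surface, if the arm or the gripper's body presses on something with over 40 N, if the wrist force passes 120 N, or if a joint passes its speed limit or range.

ROBOT

A 6-joint arm with a two-finger parallel gripper is mounted at the origin on a cart in front of the work surface, level with it; the furniture and walls round the work are solid. World frame = base frame: x ahead of the robot, y to its left, z up, the work surface at z = 0. Lengths are in mm, angles in degrees, forces in N, time in s.
With the tool pointing down it reaches from about 350 to 800 mm from the base axis. Payload 7.3 kg.
Tool frame: the origin (TCP) lies at the very end of the fingers, on their centre line; the grasp point (between the pads) lies 19 mm behind it; z points along the fingers, y is the line along which they close (so a half turn about z gives the same grasp; the last joint's range is limited). The gripper opens to 85 mm and grips with 20 to 120 N. Pads are 22 mm wide; open, the fingers measure 114 mm over their backs; the gripper's body (76 mm by 85 mm) begins 54 mm behind the grasp point. The pads swing forward as they close: fully open they stand 13 mm farther back than shut.
Start: joints at [64.687, 19.595, 87.324, -0, 73.075, -8.365], TCP at [153.026, 502.225, 200.922] pointing down, gripper open.
Joint ranges: [-145.02, 145.02], [-44.19, 115.74], [2.07, 154.8], [-57.11, 237.11], [16.16, 152.29], [-177.93, 177.93]. Speed limits (degrees/s): [147.25, 147.25, 180, 180, 180, 180].

INTERFACE

Orientations are given as [roll, pitch, yaw] about the fixed x, y, z axes, in that order (R = Rz(yaw) Ry(pitch) Rx(roll)).
In Python, from bench import status, eyes, ticket, nets gives the robot as it stands.
- The arm moves only by the tool carry_out, never from a script. Its arguments are lists of equal length, an entry for each row: "slide": the shift along the world's x, y, z in m, a list of three; "turn": the turn, a rotation vector about the world's x, y, z in rad, a list of three. A call has 1 to 8 rows; each row is the pose to reach, as a shift and turn from the pose commanded when the call began; what a row does not reach only later rows make up. A row lasts 1/10 s, in which the tool goes at most 50 mm and 8.59 degrees, less where a joint would pass 70% of its speed; a pose out of reach is approached as far as the arm can. A call with a gripper value outside its range is refused whole. "grip" is the closure, from -1 (fully open) to 1 (shut), so that 0 is half open, set as the call begins (left out, the last holds). The fingers move at their own pace and stop on an object; "grip_force" is the grip in N (left out, the last holds). Time passes only in rows, so rows that repeat a pose let the fingers close. It gives the time, the measured TCP pose, the force, the opening and the grip force at its end, in the units of the state.
- status.observe(): the state, without advancing time (a new reading comes with each control period).
- eyes.snapshot(name): name is "side" or "top"; returns the picture (400x640x3 uint8, red, green, blue); there is no depth.
- eyes.calibration(name): a dict with "fov_y" (degrees; the focal length in pixels is half the picture's height over the tangent of half this angle, whatever the lens; pixels are square), "cx", "cy" (the principal point, pixels), "R" (3x3) and "t" (3): a world point X has camera coordinates R X + t. Camera axes: x right, y down, z forward; pixel columns grow to the right and rows downward; lengths in mm; the calibration is good to about 2 mm. A picture is of the moment at which its call begins. calibration takes no time and is no camera call.
- ticket.sign_off(): hands the job in; it is judged then, once.
Trained networks look in the newest picture that a camera, given by its name, has taken for a name from the list of things; names that differ only in an ending like _2 or _b are one class to them, and where a whole thing is asked for, a point or a joint stands for the part that bears it (a point fixed in the world has none). Each returns a list of dicts, best first, with "p" (0 to 1); they miss things now and then, are a little off and sometimes report something else, mostly with a low value. They report only what shows in the picture. A call takes as long as a camera call. They do not tell look-alikes from the thing itself.
- nets.boxes_of(query, camera): "rect" ([left, top, width, height] in pixels, round what is visible of it).
The state is a dict: "time_s": time; "q": joint angles; "qd": joint speeds; "joint_torque": joint torques, N m; "eef_pos": TCP position; "tcp_rot": TCP orientation; "ft_force": force on the tool from outside, world axes, zero at the start; "ft_torque": the same for the moment, N m; "grip_width": opening from 0.0 (shut) to 1.0 (fully open); "grip_force": force on a finger pad.
Only numpy, scipy, OpenCV 4.12 (cv2) and the standard library are available. Lean on these libraries where they do the work, as an engineer would, in place of code of your own. Each camera call takes 0.05 s, during which the arm holds its last target. There are 200 camera calls.

## Working session

There is one attempt and no reset: what is moved stays moved. The work goes in short steps, Python scripts to look and compute and a tool call to move; the robot and the scene stay as the last step left them, time stands still between calls to the robot, and variables do not carry over. Pictures are saved under pics/ and viewed, at most 10 in all, crops included, and the job is handed in when it is done.

Besides the shell and the picture viewer there is one more tool, called after "Call:" as name(argument=value, ...) on one line, values as JSON. carry_out: Moves the arm, as the interface text tells. Its arguments: {"type":"object","properties":{"slide":{"type":"array"},"turn":{"type":"array"},"grip":{"type":"number"},"grip_force":{"type":"number"}},"required":["slide","turn"]}

```bash
mkdir -p pics; python3 - <<'E'
from bench import status, eyes, nets
import cv2, numpy as np
for c in("top","side"):
    im=eyes.snapshot(c); cv2.imwrite(f"pics/{c}1.png",im[:,:,::-1])
    k=eyes.calibration(c); print(c,k)
    for q in("long_stand","short_stand","long_pad","long_ring"):
        print(q,[(r["rect"],round(r["p"],2)) for r in nets.boxes_of(q,c)][:4])
s=status.observe();print(s)
a=cv2.imread("pics/top1.png");b=cv2.imread("pics/side1.png")
E
```

```text
top {'fov_y': 55.887795906389954, 'cx': 323.6997141625407, 'cy': 194.96705213857916, 'R': array([[ 0.02154734, -0.99914582, -0.03526118],
       [-0.99459276, -0.01783854, -0.10230851],
       [ 0.10159211,  0.03727499, -0.99412757]]), 't': array([-12.28106837, 561.52607845, 864.89626821])}
long_stand [([296.4, 173.5, 47.4, 77.1], 0.95), ([224.2, 156.6, 44.0, 78.7], 0.55)]
short_stand [([374.9, 161.2, 36.1, 60.6], 0.89)]
long_pad [([221.6, 190.9, 22.0, 38.2], 0.48), ([300.9, 204.9, 19.1, 42.6], 0.47), ([221.9, 161.0, 37.1, 69.4], 0.46)]
long_ring [([296.6, 173.5, 35.2, 76.3], 0.78), ([222.1, 152.2, 39.6, 81.7], 0.76)]
side {'fov_y': 50.427978645524, 'cx': 318.6077116728027, 'cy': 202.58378605784827, 'R': array([[ 0.14246597, -0.98975575,  0.00932749],
       [-0.66332334, -0.102465  , -0.74128474],
       [ 0.73464657,  0.09942071, -0.67112587]]), 't': array([-112.36733264,  403.68675642,  571.36295136])}
long_stand [([191.7, 165.6, 64.0, 52.9], 0.96), ([270.9, 182.4, 55.1, 57.7], 0.66)]
short_stand [([361.9, 187.0, 36.9, 39.4], 0.78)]
long_pad [([265.8, 207.5, 31.5, 28.4], 0.72), ([190.3, 191.2, 32.3, 23.5], 0.54)]
long_ring [([267.0, 186.4, 49.4, 51.7], 0.67), ([190.9, 170.2, 55.8, 49.1], 0.65)]
{'time_s': 0.5, 'q': array([ 6.46847001e+01,  1.95943359e+01,  8.73243776e+01,  6.94988782e-04,
        7.30759936e+01, -8.36761813e+00]), 'qd': array([ 0.06779901, -0.06312953,  0.04245331, -0.01323779,  0.00690777,
       -0.02478146]), 'joint_torque': array([-2.01724710e-03, -4.33252895e+01, -2.46104425e+01, -2.50802614e-04,
        9.98520409e-04,  8.72274029e-06]), 'eef_pos': array([153.04041222, 502.217152  , 200.92967938]), 'tcp_rot': array([1.79994667e+02, 1.12406691e-04, 1.63052116e+02]), 'ft_force': array([-0.13377097,  0.44362935,  0.51734369]), 'ft_torque': array([-0.0085842 ,  0.02774442, -0.02184088]), 'grip_force': 0.0, 'grip_width': 1.001781939475654}
```

View pics/top1.png

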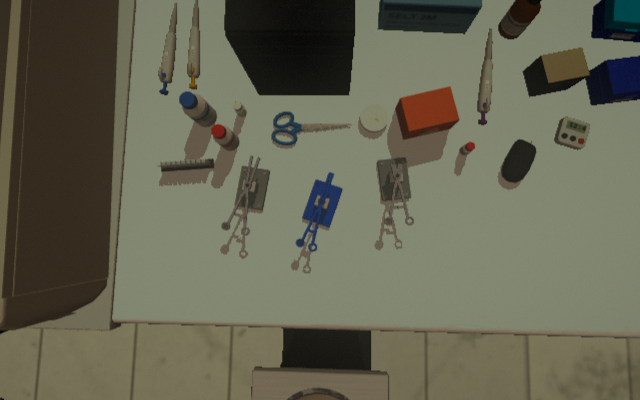

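View pics/side1.png

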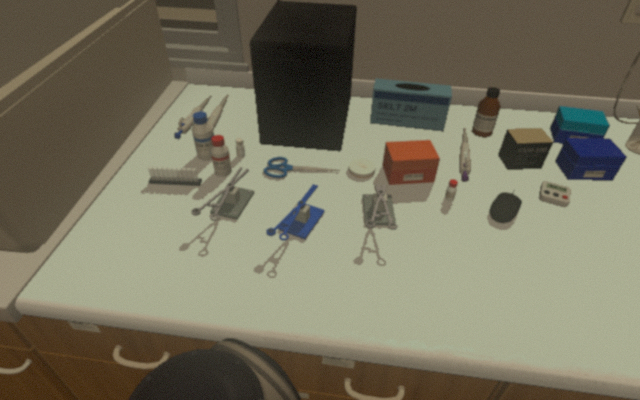

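Candidates in the top picture: left grey (245,195), blue (320,210) and right grey (395,185). The left grey one has long thin jaws, so it fits. The right one has short jaws, and the blue one is a look-alike to leave alone. I'll confirm this in one crop.

```bash
cat > h.py <<'E'
import numpy as np
from bench import eyes
def ray(c,u,v,z):
    k=eyes.calibration(c); f=200/np.tan(np.radians(k["fov_y"]/2)); R=np.array(k["R"]);t=np.array(k["t"])
    d=R.T@[(u-k["cx"])/f,(v-k["cy"])/f,1]; o=-R.T@t
    return o+d*(z-o[2])/d[2]
def proj(c,X):
    k=eyes.calibration(c); f=200/np.tan(np.radians(k["fov_y"]/2)); p=np.array(k["R"])@X+k["t"]
    return p[0]/p[2]*f+k["cx"],p[1]/p[2]*f+k["cy"]
E
python3 - <<'E'
import cv2,numpy as np
a=cv2.imread("pics/top1.png")[145:245,205:285];b=cv2.imread("pics/side1.png")[160:230,180:270]
a=cv2.resize(a,None,fx=6,fy=6,interpolation=cv2.INTER_CUBIC)
b=cv2.resize(b,(318*1,247))
r=cv2.resize(cv2.imread("pics/top1.png")[150:225,370:420],None,fx=4,fy=4)
o=np.zeros((600,800,3),np.uint8);o[:,:480]=a;o[:247,482:800]=b;o[270:570,500:700]=r
cv2.imwrite("pics/crop1.png",o)
E
```

```text
(no output)
```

View pics/crop1.png

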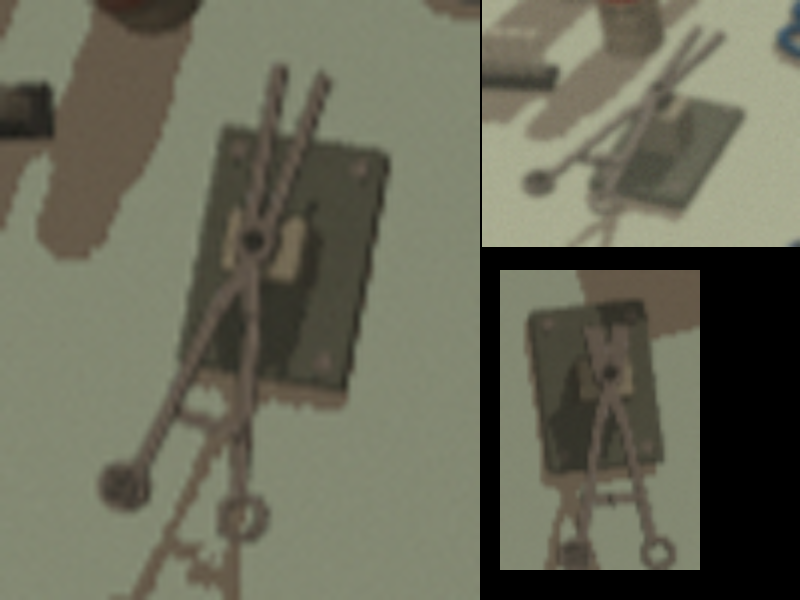

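The crop confirms it: the left grey clamp has the long slim jaws, with its solid pad at top px (225.8,226.2), ring at (245.5,231.3) and pivot at (247.3,185). The right one has stubby jaws. Next I locate the pad, ring and pivot.

```bash
python3 - <<'E'
from h import *
np.set_printoptions(precision=1,suppress=True)
T=[ray("top",u-.4,v-.4,z) for u,v,z in((225.8,226.2,57),(245.5,231.3,56),(247.3,185,58))]
S=[ray("side",u-.4,v-.4,z) for u,v,z in((195.9,211.8,57),(214.8,213,56),(482*0+180+180/3.533,160+90/3.53,58))]
for X in(T,S):
    p,r,o=X; d=o-(p+r)/2; print(p,r,o,"pr",np.linalg.norm(p-r),"pp",np.linalg.norm(p-o),np.linalg.norm(r-o),"yaw",np.degrees(np.arctan2(d[1],d[0])), "pr dir",np.degrees(np.arctan2(*(p-r)[1::-1])))
E
```

```text
[483.6 222.   57. ] [472.9 176.2  56. ] [579.6 176.1  58. ] pr 47.0753020607543 pp 106.44563510923534 106.71484699949082 yaw -12.7915625187865 pr dir 76.88993890861852
[482.  222.7  57. ] [485.6 182.1  56. ] [577.3 174.1  58. ] pr 40.738023251380184 pp 106.96115846692334 92.12078235159213 yaw -16.83081579671441 pr dir 94.98482311844687
```

Top-view checks hold: pad to ring is 47.1 mm and pad to pivot 106 mm. The grasp centre is (478,199), and closing along 77° means yaw 167, so +4° from the present pose. Moving to above the handles.

Call:
carry_out(slide=[[0.028,-0.026,0],[0.064,-0.06,0],[0.1,-0.094,0],[0.136,-0.127,0],[0.172,-0.16,0],[0.208,-0.194,0],[0.244,-0.228,0],[0.28,-0.261,0]], turn=[[0,0,0.01],[0,0,0.02],[0,0,0.03],[0,0,0.04],[0,0,0.05],[0,0,0.06],[0,0,0.07],[0,0,0.07]], grip=-1)

```text
time_s: 1.3
eef_pos: [434.3, 239.5, 201.2]
tcp_rot: [180.0, 0.0, 167.1]
ft_force: [0.2, 0.8, 0.7]
grip_width: 0.999
grip_force: 0.0
```

Call:
carry_out(slide=[[0.022,-0.02,0],[0.04,-0.038,-0.015],[0.045,-0.042,-0.045],[0.045,-0.042,-0.075],[0.045,-0.042,-0.095],[0.045,-0.042,-0.105],[0.045,-0.042,-0.105],[0.045,-0.042,-0.105]], turn=[[0,0,0],[0,0,0],[0,0,0],[0,0,0],[0,0,0],[0,0,0],[0,0,0],[0,0,0]])

```text
time_s: 2.1
eef_pos: [478.6, 199.5, 96.8]
tcp_rot: [180.0, 0.1, 167.1]
ft_force: [-0.2, 0.0, 0.6]
grip_width: 0.997
grip_force: 0.0
```

```bash
python3 - <<'E'
from h import *
from bench import status
import cv2
o=[]
for c,x in(("top",(190,140)),("side",(160,130))):
    im=eyes.snapshot(c)[:,:,::-1]; o.append(cv2.resize(im[x[1]:x[1]+120,x[0]:x[0]+100],(400,480),interpolation=cv2.INTER_CUBIC))
cv2.imwrite("pics/near1.png",np.hstack(o))
s=status.observe();print(s["eef_pos"],s["tcp_rot"],s["time_s"],s["grip_width"],s["ft_force"])
E
```

```text
[478.84169418 199.55215648  97.17976346] [1.79930920e+02 1.25229781e-01 1.67075809e+02] 2.2 1.0018690962102783 [-0.09951001  0.74992694 -0.06815074]
```

View pics/near1.png

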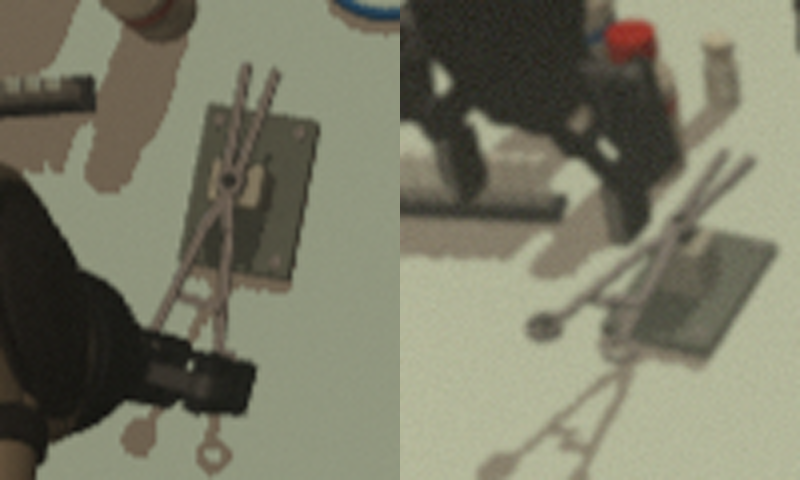

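Fingers straddle the handles with the pad and ring directly below (the circles at crop (140,435) and (213,455) are shadows). Descending.

Call:
carry_out(slide=[[0,0,-0.015],[0,0,-0.03],[0,0,-0.04],[0,0,-0.048],[0,0,-0.056],[0,0,-0.064],[0,0,-0.064],[0,0,-0.064]], turn=[[0,0,0],[0,0,0],[0,0,0],[0,0,0],[0,0,0],[0,0,0],[0,0,0],[0,0,0]])

```text
time_s: 3.0
eef_pos: [478.1, 199.3, 31.9]
tcp_rot: [180.0, 0.0, 167.1]
ft_force: [0.5, 1.0, 0.3]
grip_width: 1.003
grip_force: 0.0
```

```bash
python3 - <<'E'
from h import *
from bench import status
import cv2
o=[]
for c,x in(("top",(190,140)),("side",(160,130))):
    im=eyes.snapshot(c)[:,:,::-1]; o.append(cv2.resize(im[x[1]:x[1]+120,x[0]:x[0]+100],(400,480),interpolation=cv2.INTER_CUBIC))
cv2.imwrite("pics/near2.png",np.hstack(o))
s=status.observe();print(s["eef_pos"],s["tcp_rot"],s["time_s"],s["grip_width"],s["ft_force"])
E
```

```text
[478.33503384 199.29704203  32.28181437] [1.79977248e+02 3.68054974e-02 1.67063602e+02] 3.1 0.9978618787950756 [ 0.40384753 -0.27936656 -1.14922189]
```

View pics/near2.png

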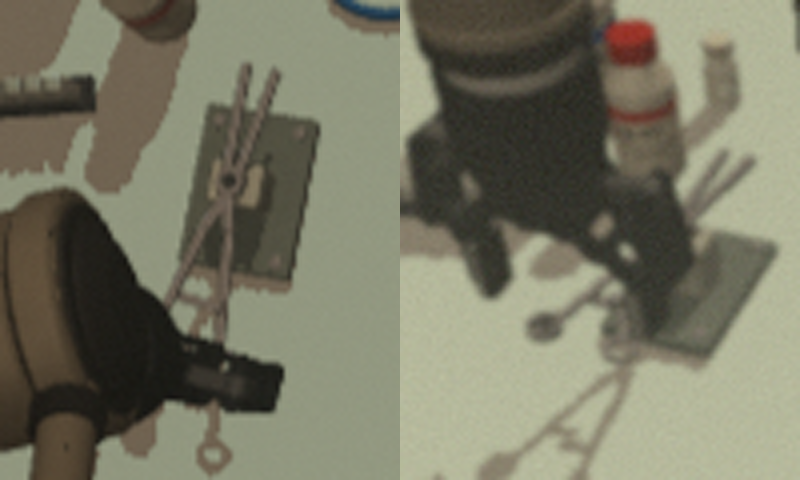

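```bash
python3 - <<'E'
from h import *
y=np.array([np.cos(np.radians(77)),np.sin(np.radians(77)),0]); c=np.array([478.3,199.3,0])
for n,X in(("tipL",c+y*50+[0,0,45]),("tipR",c-y*50+[0,0,45]),("tipL32",c+y*50+[0,0,32]),("tipR32",c-y*50+[0,0,32]),("pad",np.array([483,222,55.])),("ring",np.array([473,176.3,55]))):
    u,v=proj("side",X);a,b=proj("top",X);print(n,"side",(u-160)*4+400,(v-130)*4,"top",(a-190)*4,(b-140)*4)
E
```

```text
tipL side 506.2923975741279 327.39608367992287 top 103.99848544253803 332.3989921517025
tipR side 667.0497816055918 375.5316855417701 top 268.3817374877128 374.80468198392316
tipL32 side 511.0042877724736 344.5762224995782 top 111.01462707130031 333.0172614305277
tipR32 side 670.3530051677867 392.74528441415396 top 273.04734483323705 374.8086301502917
pad side 544.559957457562 327.21716740233467 top 142.58292321294493 344.24936980653706
ring side 620.8321033184478 349.07936937310944 top 220.5989172966547 363.40609770740593
```

The tips look higher in the side view than predicted. Going lower is safe here, since z=20 still clears the table either way.

Call:
carry_out(slide=[[0,0,-0.004],[0,0,-0.008],[0,0,-0.012],[0,0,-0.012]], turn=[[0,0,0],[0,0,0],[0,0,0],[0,0,0]])

```text
time_s: 3.5
eef_pos: [477.5, 199.1, 19.2]
tcp_rot: [-180.0, -0.1, 167.1]
ft_force: [0.4, 0.5, 0.5]
grip_width: 0.999
grip_force: 0.0
```

```bash
python3 - <<'E'
from h import *
from bench import status
import cv2
o=[]
for c,x in(("side",(170,170)),):
    im=eyes.snapshot(c)[:,:,::-1]; o.append(cv2.resize(im[x[1]:x[1]+60,x[0]:x[0]+80],(800,600),interpolation=cv2.INTER_CUBIC))
cv2.imwrite("pics/near3.png",np.clip(np.hstack(o)*1.6,0,255))
s=status.observe();print(s["eef_pos"],s["tcp_rot"],s["time_s"],s["grip_width"],s["ft_force"])
E
```

```text
[477.72800515 199.16759481  19.52212186] [-1.79983874e+02 -4.34012771e-02  1.67064740e+02] 3.55 0.9990975044999079 [-0.57374827  0.2143809   0.59835503][ WARN:0@0.391] global loadsave.cpp:1063 imwrite_ Unsupported depth image for selected encoder is fallbacked to CV_8U.
```

View pics/near3.png

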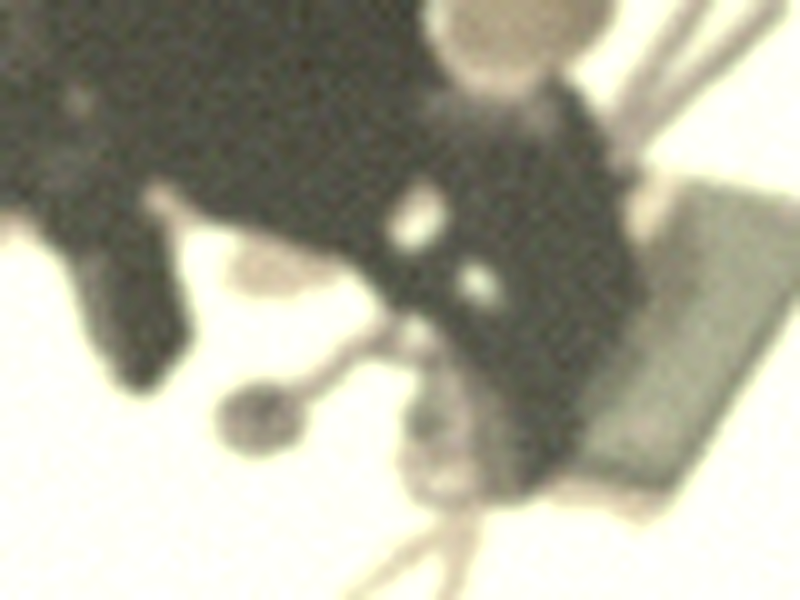

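```bash
python3 - <<'E'
from h import *
import cv2
im=eyes.snapshot("top")[:,:,::-1]; o=cv2.resize(im[205:265,205:285],(800,600),interpolation=cv2.INTER_CUBIC)
cv2.imwrite("pics/near4.png",np.clip(o*1.8,0,255).astype(np.uint8))
y=np.array([np.cos(np.radians(77)),np.sin(np.radians(77)),0]);x=np.array([y[1],-y[0],0]); c=np.array([477.7,199.2,0])
for z in(32,60,90):
  for s in(-42.5,-57):
    for w in(-11,11):
      X=c+y*s+x*w+[0,0,z];a,b=proj("top",X);u,v=proj("side",X);print(z,s,w,"top",round((a-205)*10),round((b-205)*10),"side",round((u-170)*10),round((v-170)*10))
E
```

```text
32 -42.5 -11 top 490 327 side 518 609
32 -42.5 11 top 515 236 side 571 541
32 -57 -11 top 549 343 side 578 627
32 -57 11 top 574 251 side 630 558
60 -42.5 -11 top 463 329 side 499 515
60 -42.5 11 top 489 235 side 553 447
60 -57 -11 top 524 344 side 560 533
60 -57 11 top 549 250 side 613 465
90 -42.5 -11 top 432 330 side 477 410
90 -42.5 11 top 459 233 side 533 342
90 -57 -11 top 495 346 side 539 428
90 -57 11 top 522 249 side 595 360
```

View pics/near4.png

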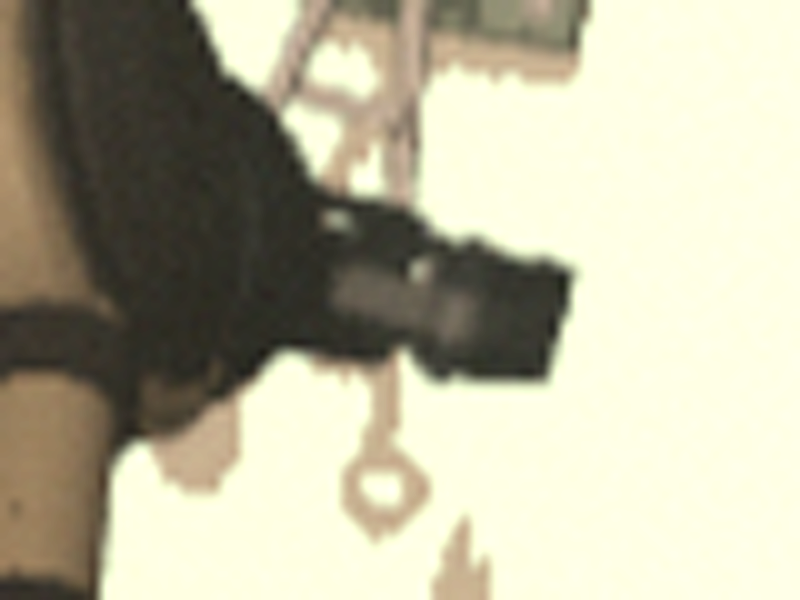

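```bash
python3 - <<'E'
from h import *
g=lambda a,b,z:ray("top",205+a/10-.4,205+b/10-.4,z)
r=np.array([473,176.3,55]); sr=g(383,490,0); L=(sr-r)/55; print("ring shadow",sr,"L",L)
p=np.array([483.3,222,55]); sp=g(205,460,0); print("pad shadow",sp,(sp-p)/55)
st=g(465,520,0); print("finger shadow apex",st)
y=np.array([np.cos(np.radians(77)),np.sin(np.radians(77)),0]);x=np.array([y[1],-y[0],0]); c=np.array([477.7,199.2,0])
for s in(-42.5,-50,-57):
  for w in(-11,0,11):
    t=c+y*s+x*w; print(s,w,((st-t)/L)[:2])
E
```

```text
ring shadow [418.12190094 192.88663703   0.        ] L [-0.99778362  0.30157522 -1.        ]
pad shadow [424.31405898 236.82738188   0.        ] [-1.07247165  0.26958876 -1.        ]
finger shadow apex [411.4066264  172.55679173   0.        ]
-42.5 -11 [46.11709613 40.76282507]
-42.5 0 [56.85897493 48.96794753]
-42.5 11 [67.60085374 57.17306998]
-50 -11 [44.42621558 64.99484095]
-50 0 [55.16809439 73.1999634 ]
-50 11 [65.9099732  81.40508585]
-57 -11 [42.84806041 87.6113891 ]
-57 0 [53.58993922 95.81651155]
-57 11 [ 64.33181802 104.021634  ]
```

Side view and shadow both put the open tips around z≈50–58 now, higher than the nominal. I'll lower to TCP z≈8, which is still clear of the table, then close gently in steps.

Call:
carry_out(slide=[[0.001,0,-0.004],[0.002,0,-0.008],[0.002,0,-0.012],[0.002,0,-0.012]], turn=[[0,0,0],[0,0,0],[0,0,0],[0,0,0]])

```text
time_s: 4.0
eef_pos: [479.6, 199.1, 7.2]
tcp_rot: [-180.0, -0.1, 167.1]
ft_force: [-0.6, -0.5, -0.1]
grip_width: 0.999
grip_force: 0.0
```

Call:
carry_out(slide=[[0,0,0],[0,0,0],[0,0,0],[0,0,0],[0,0,0]], turn=[[0,0,0],[0,0,0],[0,0,0],[0,0,0],[0,0,0]], grip=-0.55, grip_force=20)

```text
time_s: 4.5
eef_pos: [480.0, 199.2, 8.0]
tcp_rot: [180.0, 0.0, 167.1]
ft_force: [-0.6, -0.4, -0.2]
grip_width: 0.777
grip_force: 1.9
```

```bash
python3 - <<'E'
from h import *
from bench import status
import cv2
o=[]
for c,x in(("side",(170,170)),("top",(205,185))):
    im=eyes.snapshot(c)[:,:,::-1]; o.append(cv2.resize(im[x[1]:x[1]+75,x[0]:x[0]+50 if c=="top" else x[0]+75],None,fx=6,fy=6,interpolation=cv2.INTER_CUBIC))
cv2.imwrite("pics/near5.png",np.clip(np.hstack(o)*1.6,0,255).astype(np.uint8))
s=status.observe();print(s["eef_pos"],s["tcp_rot"],s["time_s"],s["grip_width"],s["ft_force"],s["grip_force"])
E
```

```text
[479.99691567 199.22406268   7.99562551] [1.79993873e+02 8.67900179e-04 1.67062366e+02] 4.6 0.7715212384549288 [-0.45079061  1.0930518   0.00658072] 1.9108600728213787
```

View pics/near5.png

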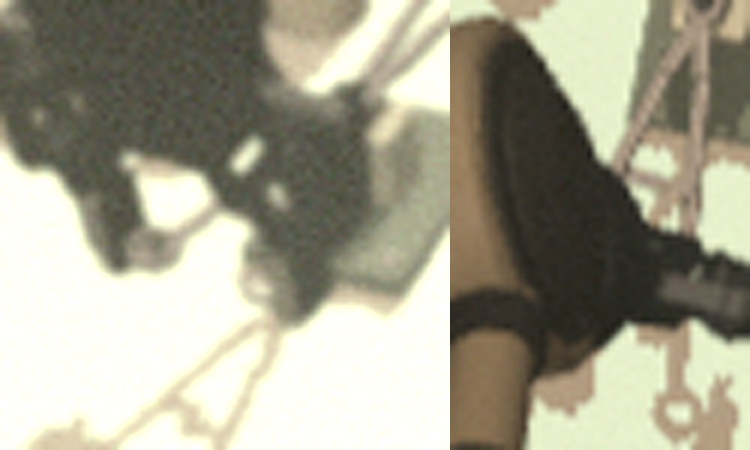

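Contact at 66 mm with 1.9 N: the fingers hold pad and ring near the tips. Squeezing past the second click, to about 54 mm, with a small lift for the pad swing.

Call:
carry_out(slide=[[0,0,0.001],[0,0,0.002],[0,0,0.002],[0,0,0.002],[0,0,0.002],[0,0,0.002]], turn=[[0,0,0],[0,0,0],[0,0,0],[0,0,0],[0,0,0],[0,0,0]], grip=-0.28)

```text
time_s: 5.2
eef_pos: [479.3, 199.1, 9.6]
tcp_rot: [-180.0, -0.1, 167.1]
ft_force: [-4.3, 0.1, -1.7]
grip_width: 0.641
grip_force: 6.9
```

Call:
carry_out(slide=[[0,0,0],[0,0,0],[0,0,0],[0,0,0],[0,0,0],[0,0,0],[0,0,0],[0,0,0]], turn=[[0,0,0],[0,0,0],[0,0,0],[0,0,0],[0,0,0],[0,0,0],[0,0,0],[0,0,0]], grip=-1)

```text
time_s: 6.0
eef_pos: [480.0, 199.2, 9.9]
tcp_rot: [180.0, 0.0, 167.1]
ft_force: [-0.4, 0.9, 0.3]
grip_width: 1.0
grip_force: 0.0
```

Call:
carry_out(slide=[[0,0,0.01],[0,0,0.03],[0,0,0.06],[0,0,0.1],[-0.02,0.03,0.13],[-0.04,0.07,0.14],[-0.06,0.11,0.14],[-0.06,0.11,0.14]], turn=[[0,0,0],[0,0,0],[0,0,0],[0,0,0],[0,0,0],[0,0,0],[0,0,0],[0,0,0]])

```text
time_s: 6.8
eef_pos: [417.7, 313.1, 151.4]
tcp_rot: [179.9, 0.0, 167.4]
ft_force: [0.3, 0.3, 0.2]
grip_width: 1.003
grip_force: 0.0
```

Call:
carry_out(slide=[[0,0,0],[0,0,0],[0,0,0],[0,0,0],[0,0,0]], turn=[[0,0,0],[0,0,0],[0,0,0],[0,0,0],[0,0,0]], grip=1)

```text
time_s: 7.3
eef_pos: [420.4, 308.5, 149.8]
tcp_rot: [-180.0, -0.0, 167.0]
ft_force: [0.5, 0.2, -0.0]
grip_width: 0.148
grip_force: 0.0
```

```bash
python3 - <<'E'
from h import *
from bench import status
import cv2
o=[]
for c,x in(("top",(200,165)),("side",(170,165))):
    im=eyes.snapshot(c)[:,:,::-1]; o.append(cv2.resize(im[x[1]:x[1]+85,x[0]:x[0]+ 57],None,fx=7,fy=7,interpolation=cv2.INTER_CUBIC))
cv2.imwrite("pics/after.png",np.clip(np.hstack(o)*1.4,0,255).astype(np.uint8))
s=status.observe();print(s["eef_pos"],s["time_s"],s["grip_width"],s["ft_force"])
E
```

```text
[420.28862347 308.80290389 149.84086191] 7.4 0.0017675411342727044 [-1.19549272  0.11291301 -0.68927749]
```

View pics/after.png

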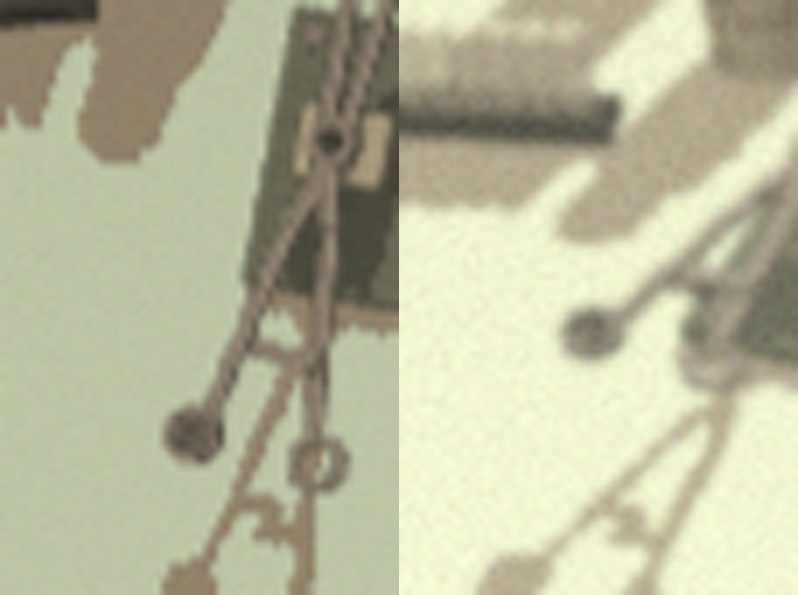

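Pad at px (227.7,227.1), ring at (245.6,231.3). That spacing is about 42 mm, which is the first click, and it holds by itself.

```bash
python3 - <<'E'
from h import *
from bench import status
p=ray("top",227.3,226.7,57);r=ray("top",245.2,230.9,56);print(p,r,np.linalg.norm(p-r))
print("side",ray("side",170+593/7-57-.4,165+333/7-.4,57))
s=status.observe();print(s["eef_pos"],p-s["eef_pos"])
E
```

```text
[481.59425148 217.50110678  57.        ] [472.88953132 175.93458317  56.        ] 42.47997219704479
side [480.318755   218.01742029  57.        ]
[420.28862347 308.80290389 149.84086191] [ 61.30562802 -91.30179711 -92.84086191]
```

Pad is at (481.3,217.7), and pad to ring is 42.5 mm. Moving the shut fingers over the pad, 2–3 mm to its outside.

Call:
carry_out(slide=[[0.02,-0.028,0],[0.045,-0.064,0],[0.061,-0.088,-0.01],[0.061,-0.088,-0.04],[0.061,-0.088,-0.065],[0.061,-0.088,-0.075],[0.061,-0.088,-0.08],[0.061,-0.088,-0.08]], turn=[[0,0,0],[0,0,0],[0,0,0],[0,0,0],[0,0,0],[0,0,0],[0,0,0],[0,0,0]])

```text
time_s: 8.2
eef_pos: [481.1, 221.4, 70.0]
tcp_rot: [180.0, -0.0, 167.1]
ft_force: [0.4, -0.0, 0.3]
grip_width: 0.002
grip_force: 0.0
```

```bash
python3 - <<'E'
from h import *
from bench import status
import cv2
o=[]
for c,x in(("top",(200,165)),("side",(170,165))):
    im=eyes.snapshot(c)[:,:,::-1]; o.append(cv2.resize(im[x[1]:x[1]+85,x[0]:x[0]+ 57],None,fx=7,fy=7,interpolation=cv2.INTER_CUBIC))
cv2.imwrite("pics/press.png",np.clip(np.hstack(o)*1.4,0,255).astype(np.uint8))
s=status.observe();print(s["eef_pos"],s["time_s"],s["grip_width"],s["ft_force"])
E
```

```text
[481.70856349 221.68086272  70.9599777 ] 8.3 0.0021242464594680875 [-0.27063307 -0.28121316 -0.10350622]
```

View pics/press.png

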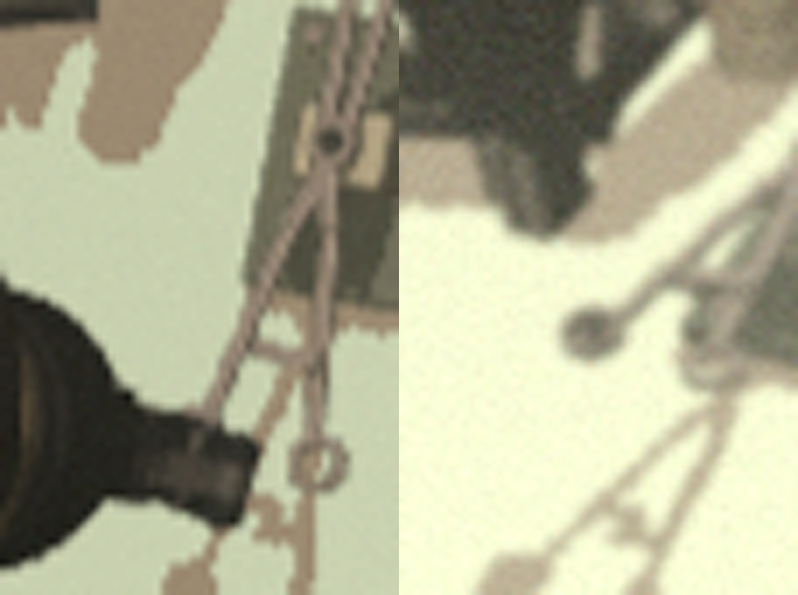

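The fingers again show higher than the reported TCP by about 25 mm in the side view, as before. Fitting that offset numerically.

```bash
python3 - <<'E'
from h import *
y=np.array([np.cos(np.radians(77)),np.sin(np.radians(77)),0]);x=np.array([y[1],-y[0],0])
c=np.array([481.7,221.7,0])
for z in(71,85,97,110):
  print(z,[(s,w,[round(float(q)) for q in ((proj("top",c+y*s+x*w+[0,0,z])-np.array([200,165]))*7)],[round(float(q)) for q in ((proj("side",c+y*s+x*w+[0,0,z])-np.array([170,165]))*7+[399,0])]) for s in(-14.5,14.5) for w in(-11,11)])
E
```

```text
71 [(-14.5, -11, [199, 475], [592, 328]), (-14.5, 11, [218, 408], [633, 281]), (14.5, -11, [114, 453], [510, 303]), (14.5, 11, [132, 386], [551, 258])]
85 [(-14.5, -11, [187, 475], [584, 293]), (-14.5, 11, [205, 407], [625, 247]), (14.5, -11, [100, 452], [500, 269]), (14.5, 11, [118, 385], [543, 223])]
97 [(-14.5, -11, [176, 475], [576, 263]), (-14.5, 11, [194, 406], [618, 217]), (14.5, -11, [87, 452], [492, 239]), (14.5, 11, [106, 383], [535, 193])]
110 [(-14.5, -11, [163, 474], [568, 230]), (-14.5, 11, [182, 405], [610, 184]), (14.5, -11, [73, 451], [483, 205]), (14.5, 11, [93, 382], [526, 160])]
```

Depth of the tip is uncertain, so I let force decide: shift slightly toward the pivot, then descend in small steps.

Call:
carry_out(slide=[[0.003,-0.001,-0.005],[0.004,-0.002,-0.01],[0.004,-0.002,-0.014],[0.004,-0.002,-0.014]], turn=[[0,0,0],[0,0,0],[0,0,0],[0,0,0]])

```text
time_s: 8.7
eef_pos: [484.6, 219.0, 55.2]
tcp_rot: [-180.0, -0.1, 167.1]
ft_force: [-0.0, -0.7, 0.2]
grip_width: 0.002
grip_force: 0.0
```

Call:
carry_out(slide=[[0,0,-0.002],[0,0,-0.005],[0,0,-0.005],[0,0,-0.005]], turn=[[0,0,0],[0,0,0],[0,0,0],[0,0,0]])

```text
time_s: 9.1
eef_pos: [485.0, 219.2, 50.9]
tcp_rot: [180.0, -0.0, 167.1]
ft_force: [-0.2, 0.2, 0.2]
grip_width: 0.0
grip_force: 0.0
```

No contact at the nominal height, so the tip is still above the pad. Measuring the remaining gap numerically.

```bash
python3 - <<'E'
from h import *
import cv2
for c,b in(("side",(178,190,216,222)),("top",(210,214,252,244))):
    g=eyes.snapshot(c).max(2)[b[1]:b[3],b[0]:b[2]]
    print(c,b)
    for i,r in enumerate(g): print(b[1]+i,"".join("#" if v<62 else "+" if v<110 else "." for v in r))
E
```

```text
side (178, 190, 216, 222)
190 ....+++#++############+++.............
191 ......++++++#########+++..............
192 ......++++++++#######++...............
193 .......++++++++######++...............
194 .......+++++++++#####++...............
195 ........+++++++######++...............
196 ........++++++++#####++...............
197 ........++++++++######+...............
198 .........++++++++#####+...............
199 .........+++++++#####+................
200 ..........++++++++##++................
201 ...........++++++##++.................
202 ...........+++++++++..................
203 ............+++++++...................
204 ..............++++.............+......
205 ...............................+..+++.
206 ..................................++++
207 ..................................++++
208 ...................................++.
209 ...................................+.+
210 .................+++++............+++.
211 ................+++++++..........++++.
212 ................++++++...........++++.
213 ..................++++...........+++..
214 ..................++++............+...
[... 1036 characters left out ...]
##############################++++++.++...
230 ##########################+###..++...+++..
231 ##########################+###..++...+++..
232 #########################++##+..+++..++...
233 ##########################+##..++++.+++...
234 #########+++++#++############....+++++....
235 ########+.........++#########....++.......
236 #######+.............+#######.............
237 #######...............+#####+.............
238 ######+................++++++.............
239 ####+.....................................
240 ###+......................................
241 ##+.......................................
242 ..........................................
243 ..........................................
```

Side view still shows a clear gap of about 25–30 mm between tip and pad, so I continue down with force checks.

Call:
carry_out(slide=[[0,0,-0.004],[0,0,-0.008],[0,0,-0.012],[0,0,-0.012]], turn=[[0,0,0],[0,0,0],[0,0,0],[0,0,0]])

```text
time_s: 9.6
eef_pos: [484.5, 219.1, 38.1]
tcp_rot: [-180.0, -0.1, 167.1]
ft_force: [-0.5, 0.4, -0.2]
grip_width: -0.001
grip_force: 0.0
```

```bash
cat > m.py <<'E'
from h import *
from bench import status
b=(178,192,220,224)
g=eyes.snapshot("side").max(2)[b[1]:b[3],b[0]:b[2]]
for i,r in enumerate(g): print(b[1]+i,"".join("#" if v<62 else "+" if v<110 else "." for v in r))
s=status.observe();print(s["eef_pos"],s["ft_force"],s["time_s"])
E
python3 m.py
```

```text
192 ....++####################+++.............
193 ....+++###################++..............
194 ......++#################++...............
195 .......++++++##########+++................
196 ........+++++##########++.................
197 ........+++++++#######++..................
198 .........++++++++#####++..................
199 .........+++++++####+#+...................
200 .........++++++++####++...................
201 ..........+++++++#####+..................+
202 ..........++++++++####+..................+
203 ..........+++++++#####+...................
204 ..........++++++++###++.........+.........
205 ...........+++++++##++.........+.+++++....
206 ............+++++++#+.............++++++++
207 .............++++++++..............+++.+..
208 .............++++++++..............++....+
209 ...............++++++..............++....+
210 ................++++++............+++....+
211 ................+++++++..........++++...++
212 ................+++++++..........++++..+++
213 ................+++++++..........++++..+++
214 .................++++++...........++...+++
215 ..................+++................+..++
216 ..........................................
217 ..........................................
218 ..........................................
219 ..........................................
220 ..........................................
221 ..........................................
222 ..........................................
223 ..........................................
[484.72066889 219.11757897  38.45495143] [-0.44122206 -0.20833157 -0.11044353] 9.65
```

Call:
carry_out(slide=[[0,0,-0.003],[0,0,-0.006],[0,0,-0.008],[0,0,-0.008]], turn=[[0,0,0],[0,0,0],[0,0,0],[0,0,0]])

```text
time_s: 10.05
eef_pos: [484.8, 219.2, 30.6]
tcp_rot: [-180.0, -0.0, 167.1]
ft_force: [-0.6, 0.1, 0.2]
grip_width: -0.0
grip_force: 0.0
```

Call:
carry_out(slide=[[0,0,-0.002],[0,0,-0.004],[0,0,-0.004],[0,0,-0.004]], turn=[[0,0,0],[0,0,0],[0,0,0],[0,0,0]])

```text
time_s: 10.45
eef_pos: [485.2, 219.3, 27.1]
tcp_rot: [180.0, 0.0, 167.1]
ft_force: [-0.3, 1.0, 1.8]
grip_width: -0.0
grip_force: 1.1
```

```bash
python3 m.py
```

```text
192 #######################++######+..........
193 ###+#################+########+...........
194 ++++++###############+#######+............
195 .....++#####################+.............
196 ......++###################++.............
197 .......+##################++..............
198 .......++#++#############++...............
199 ........+++++###########++................
200 .........+++++#+#######++.................
201 .........+++++++#######+.................+
202 ..........+++++++######+................++
203 ..........+++++++######+..................
204 ..........++++++++#####+.....++...........
205 ...........+++++++#####++.........++.+....
206 ...........++++++++####++.........++++++.+
207 ...........+++++++++####++.........++++++.
208 ............+++++++####++..........++.....
209 .............+++++++##++...........++.....
210 .............+++++++#++...........++++...+
211 ..............++++++++...........+++++..++
212 ..............++++++++...........++++...++
213 ...............+++++++...........++++...++
214 ................+++++..............+.....+
215 ..........................................
216 ..........................................
217 ..........................................
218 ..........................................
219 ..........................................
220 ..........................................
221 ..........................................
222 ..........................................
223 ..........................................
[485.20867902 219.29840357  27.11483827] [-0.22862637  0.09242739  2.09854308] 10.5
```

Contact: Fz ≈ 2 N at TCP z≈27. Pressing the pad down in steps.

Call:
carry_out(slide=[[0,0,-0.002],[0,0,-0.004],[0,0,-0.004],[0,0,-0.004]], turn=[[0,0,0],[0,0,0],[0,0,0],[0,0,0]])

```text
time_s: 10.9
eef_pos: [485.2, 219.2, 23.0]
tcp_rot: [180.0, 0.0, 167.1]
ft_force: [1.7, -0.3, 3.1]
grip_width: -0.0
grip_force: 1.6
```

Call:
carry_out(slide=[[0,0,-0.002],[0,0,-0.003],[0,0,-0.003],[0,0,-0.003]], turn=[[0,0,0],[0,0,0],[0,0,0],[0,0,0]])

```text
time_s: 11.3
eef_pos: [485.2, 219.2, 20.0]
tcp_rot: [180.0, 0.0, 167.1]
ft_force: [1.4, -0.4, 4.5]
grip_width: 0.001
grip_force: 2.0
```

4.5 N is close to the bottom of the pad's travel. Lifting straight up and checking.

Call:
carry_out(slide=[[0,0,0],[0,0,0.01],[0,0,0.03],[0,0,0.06],[0,0,0.1],[-0.02,0.03,0.13],[-0.04,0.07,0.14],[-0.06,0.1,0.14]], turn=[[0,0,0],[0,0,0],[0,0,0],[0,0,0],[0,0,0],[0,0,0],[0,0,0],[0,0,0]])

```text
time_s: 12.1
eef_pos: [424.8, 321.0, 162.4]
tcp_rot: [179.8, 0.1, 167.0]
ft_force: [0.7, 0.6, -0.1]
grip_width: -0.0
grip_force: 0.0
```

```bash
python3 - <<'E'
from h import *
from bench import status
import cv2
im=eyes.snapshot("top"); im=eyes.snapshot("top")
cv2.imwrite("pics/top_end.png",im[:,:,::-1])
a=cv2.imread("pics/top1.png")[:,:,::-1]
b=(218,214,256,242)
for I in(a,im):
    g=I.max(2)[b[1]:b[3],b[0]:b[2]]
    for i,r in enumerate(g): print(b[1]+i,"".join("#" if v<75 else "+" if v<110 else "." for v in r))
s=status.observe();print(s["eef_pos"],s["time_s"])
E
```

```text
214 .............+++++++++..+++++.........
215 .............+++.++++++++++++.........
216 ............+++.....+++++++#+.........
217 ............+++......++++++++.........
218 ...........+++.......+++++#+#.........
219 ...........+++.......+++.+++#.........
220 ..........+++.......++++.++++.........
221 .........++++.......++...++++.........
222 .....+++++++.......+++...++++.........
223 ....++++#+++.......+++...++++.........
224 ....++###+++.......++....++++.........
225 ...+++####+#......++.....+++..........
226 ...++#####+#......++.....+++..........
227 ....+#####+#.....+++.....++++.........
228 ....+++###++.....++.....+++++++.......
229 .....++++++.....++.....+++++++++......
230 ................++.....+++++.+++......
231 ................+......+++++.+++......
232 ...............++......++++..+++......
233 ..............++.......++++.+++.......
234 ..............++........++++++........
235 ..............+++........++++.........
236 .............+++++++.....++...........
237 ............+++.++++....+++...........
238 ............++.....+....+++...........
239 ...........+++.....++
[... 653 characters left out ...]
.........
227 ....+#####+#......++.....++++.........
228 ....++++##++.....++.....+++++++.......
229 .....++++++......+.....+++++.+++......
230 ................++.....+++++.+++......
231 ................+......+++++.+++......
232 ...............++......++++..+++......
233 ...............+.......++++.+++.......
234 ...............+........++++++........
235 ..............+++........++...........
236 .............+++++++.....++...........
237 .............++.++++.....++...........
238 ............++.....+.....++...........
239 ............++.....+++..+++...........
240 ...........++......++++++++...........
241 ..........+++......++++++++...........
[422.18038885 322.05790927 160.56787976] 12.2
```

The pad and ring pixels are back where they stood at the start, so the handles are fully open (47 mm). The arm is clear, so I hand in.

```bash
python3 -c "
from bench import ticket;print(ticket.sign_off())"
```

```text
the job is handed in; nothing more can be done
None
```

I squeezed the long-jawed clamp until its ratchet caught at the first click, and it held shut with the gripper clear. I then pressed the thumb pad to free it, the handles sprang back to the fully open position, and the job is handed in; I never touched the short-jawed or blue clamps.

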